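# Turn over the round status flag at the marbling bench

## Robot

A 6-joint arm with a two-finger parallel gripper is mounted at the origin on a cart in front of the work surface, level with it; the furniture and walls round the work are solid. World frame = base frame: x ahead of the robot, y to its left, z up, the work surface at z = 0. Lengths are in m, angles in rad, forces in N, time in s.
With the tool pointing down it reaches from about 0.4 to 0.825 m from the base axis. Payload 7 kg.
Tool frame: the origin (TCP) lies at the very end of the fingers, on their centre line; the grasp point (between the pads) lies 19 mm behind it (tcp_to_grasp is the distance from the TCP to the grasp point, in m); x points along the fingers, z is the direction in which the jaws open and shut, and the axes are right-handed (so a half turn about x gives the same grasp; the last joint's range is limited). The gripper opens to 88 mm and grips with 3 to 60 N. Pads are 19 mm wide; open, the fingers measure 130 mm over their backs; the gripper's body (78 mm by 193 mm) begins 47 mm behind the grasp point.
Start: joints at [-0.872, 0.359, 0.012, 0, -1.224, -0.288], TCP at [0.27, -0.619, 0.227] pointing down, gripper open.
Joint ranges: [-3.07, 3.07], [-1.43, 2.12], [-1.02, 1.25], [-3.03, 1.67], [-3.05, -0], [-3.03, 3.03]. Speed limits (rad/s): [2.39, 2.39, 3.01, 3.14, 3.14, 3.14].

## Interface

Orientations are given as [roll, pitch, yaw] about the fixed x, y, z axes, in that order (R = Rz(yaw) Ry(pitch) Rx(roll)).
In Python, from station import get_state, grab_frame, job_done, tcp_to_grasp gives the robot as it stands. The module is installed in compiled form; this text tells all that it offers.
- The arm moves only by the shell command python3 -m crank 'ROWS' [FORCE]. ROWS is JSON, a list of rows, each a list of 7 numbers: the shift along the tool's x, y, z in m, then the turn, a rotation vector about the tool's x, y, z in rad, then the opening, from 0 (shut) to 1 (fully open). In form: [[x, y, z, wx, wy, wz, fingers], ...]. A call has 1 to 10 rows; each row is the pose to reach, as a shift and turn from the pose commanded when the call began, along the tool's axes at that moment; what a row does not reach only later rows make up. A row lasts 1/8 s, in which the tool goes at most 62.5 mm and 10.7 degrees, less where a joint would pass 70% of its speed; a pose out of reach is approached as far as the arm can. A call with a gripper value outside its range is refused whole. The fingers move at their own pace and stop on an object; FORCE is the grip in N (left out, the last holds). Time passes only in rows, so rows that repeat a pose let the fingers close. It gives the time, the measured TCP pose, the force and the opening at its end, in the units of the state.
- get_state(): the state, without advancing time (a new reading comes with each control period).
- grab_frame(name): name is "side" or "top" or "wrist"; returns a dict with "pixels" (384x512x3 uint8, red, green, blue), "vfov" (degrees; the focal length in pixels is half the picture's height over the tangent of half this angle, whatever the lens; pixels are square), "cx", "cy" (the principal point, pixels), "extrinsics" (4x4, takes a point from world to camera coordinates). Camera axes: x right, y up, looking along -z (the intrinsics and any distortion apply to the point x, -y, -z); pixel columns grow to the right and rows downward; lengths in m; the calibration is good to about 2 mm. The wrist camera is an equidistant fisheye: a pixel r from the principal point sees the ray r / f radians off the axis. A picture is of the moment at which its call begins. There is no depth.
- job_done(): hands the job in, once; it reports no verdict.
The state is a dict: "t": time; "q": joint angles; "qd": joint speeds; "joint_efforts": joint torques, N m; "eef_pos": TCP position; "ee_rot": TCP orientation; "force": force on the tool from outside, world axes, zero at the start; "moment": the same for the moment, N m; "width": finger opening in m.
Only numpy, scipy, OpenCV 4.12 (cv2) and the standard library are available. Lean on these libraries where they do the work, as an engineer would, in place of code of your own. Each camera call takes 0.05 s, during which the arm holds its last target.

## Task

The bath on the bench is ready for its next sheet, so turn the round status flag over: push it up and right over on its hinge with the fingertips until it lies fully home on the opposite rest, showing its two-bar face like the square flag. Do not lift the stands or shove them out of place, leave the square flag as it is, and leave the jar, the ink cup and the dropper bottle undisturbed.

Things in the scene. Friction and masses are not known exactly. Their poses are not given: they have to be found in the camera images.
- round_stand: loose wooden stand (about 1.2 kg) of the round flag (round disc 58 mm across). Base 84 (own x) x 190 (own y) x 14 mm; origin at the centre of its underside, z up. Two cheeks 8 mm thick (x), 34 mm wide (y), up to 82 mm high, at own x = +-37 mm carry a pivot rod along own x. Two rests, 40 x 18 mm, 65 mm high with rubber pads, at own y = +-62 mm: the flag lies level on one or the other
- round_flag (a joint): hinge angle about the stand's own +x: 0 = level on the rest at own +y, face with one raised disc up; 1.571 = upright; 3.142 = turned right over, level on the rest at own -y, two-bar face up (stops at both ends). Starts between 0 and 0.25. Stiff hinge: stays where it is left, never falls by itself; needs 0.05 to 0.08 N m (about 2 N at the lever's end)
- round_hinge (a point): point on the round flag's pivot axis (which runs along the stand's own x), at the middle of the stand, 70 mm above the bench; axes as the stand's
- round_face (a point): centre of the round flag's disc (aluminium, 58 mm across, 6 mm thick), 49 mm from the pivot axis; the disc's outer edge is 78 mm from the axis. The disc spans own x -29 to +29 mm of the stand
- round_lever (a point): free end of the finger lever fixed to the round flag's rod, on the robot's side: aluminium bar 22 mm wide (stand's x -80 to -58 mm), 6 mm thick, 52 mm long from the axis, 70 degrees ahead of the flag. Flag at 0: it points up, leaning 20 degrees to own +y; push it towards own -y. Flag upright: it points to own -y, 20 degrees above level. Flag at 3.142: it hangs down beside the base
- square_stand: loose wooden stand (about 1.2 kg) of the square flag (square plate 56 mm a side). Base 84 (own x) x 190 (own y) x 14 mm; origin at the centre of its underside, z up. Two cheeks 8 mm thick (x), 34 mm wide (y), up to 82 mm high, at own x = +-37 mm carry a pivot rod along own x. Two rests, 40 x 18 mm, 65 mm high with rubber pads, at own y = +-62 mm: the flag lies level on one or the other
- square_flag (a joint): hinge angle of the square flag, same meaning as for the round one; it starts between 3.0 and 3.13, already turned over, and is to stay so
- square_face (a point): centre of the square flag's plate (aluminium, 56 x 56 x 6 mm), 49 mm from its pivot axis; its stand has the same rod and finger lever as the round one
- jar_small: small glass jar with a dark band, 58 mm wide, 68 mm high, loose, behind the stands; origin at the centre of its underside
- ramekin: small white cup of brown ink, 68 mm wide, 40 mm high, loose, behind the stands; origin at the centre of its underside
- dropper: brown dropper bottle with a rubber bulb, 34 mm wide, 96 mm high, loose, behind the stands; origin at the centre of its underside

How it is judged:
By the outcome, as a careful person would: the job done as asked, in the order asked, and still so for the second after the job is handed in, with the robot touching nothing.
It also fails if it takes over 51 s, if anything falls off the work surface, if the arm or the gripper's body presses on something with over 40 N, if the wrist force passes 120 N, or if a joint passes its speed limit or range.

## Working session

There is one attempt and no reset: what is moved stays moved. The work goes in short steps, Python scripts to look and compute and a shell command to move; the robot and the scene stay as the last step left them, time stands still between calls to the robot, and variables do not carry over. Pictures are saved under pics/ and viewed, and the job is handed in when it is done.

```bash
mkdir -p pics; cat > h.py <<'E'
import numpy as np,cv2
from station import *
def save(n,fn):
    f=grab_frame(n); cv2.imwrite('pics/'+fn+'.png',f['pixels'][:,:,::-1]); np.savez('pics/'+fn+'.npz',vfov=f['vfov'],c=[f['cx'],f['cy']],E=f['extrinsics'],p=f['pixels']); return f
def load(fn): return np.load('pics/'+fn+'.npz')
def foc(d): return 192/np.tan(np.radians(float(d['vfov']))/2)
def proj(d,P,fish=False):
    P=np.atleast_2d(P); c=(d['E'][:3,:3]@P.T).T+d['E'][:3,3]; c=c*[1,-1,-1]
    f=foc(d)
    if fish:
        r=np.hypot(c[:,0],c[:,1]); th=np.arctan2(r,c[:,2]); return d['c']+(c[:,:2].T/r*th*f).T
    return d['c']+f*c[:,:2]/c[:,2:]
def onz(d,uv,z,fish=False):
    x=(np.array(uv,float)-d['c'])/foc(d)
    if fish:
        r=np.hypot(*x); v=np.array([*(x/r*np.sin(r)),np.cos(r)])
    else: v=np.array([*x,1])
    v=v*[1,-1,-1]; R=d['E'][:3,:3]; w=R.T@v; o=-R.T@d['E'][:3,3]
    return o+w*(z-o[2])/w[2]
E
python3 - <<'E'
from h import *
for n in('side','top','wrist'):
    f=save(n,n+'0'); print(n,f['vfov'],f['cx'],f['cy'],np.round(f['extrinsics'],3).tolist())
print(get_state(),tcp_to_grasp)
E
```

```text
side 47.50605869104845 253.5085315503942 193.7671176322614 [[-1.0, -0.014, -0.011, 0.613], [-0.005, -0.379, 0.925, -0.075], [-0.017, 0.925, 0.379, -0.925], [0.0, 0.0, 0.0, 1.0]]
top 44.52882248753311 250.1603270897568 195.31123213172043 [[-0.004, -1.0, -0.006, 0.027], [0.996, -0.005, 0.094, -0.629], [-0.094, -0.005, 0.996, -1.231], [0.0, 0.0, 0.0, 1.0]]
wrist 65.70646984690485 259.73863472538426 189.03886861907873 [[-0.399, 0.917, 0.001, 0.674], [-0.872, -0.379, -0.309, 0.039], [-0.283, -0.124, 0.951, -0.391], [0.0, 0.0, 0.0, 1.0]]
{'t': 0.15, 'q': array([-8.71884330e-01,  3.59177501e-01,  1.12727515e-02, -2.40226335e-04,
       -1.22408379e+00, -2.88085575e-01]), 'qd': array([ 0.00031783, -0.00093106,  0.00145386, -0.00033284, -0.00057271,
       -0.00030408]), 'joint_efforts': array([-2.06137083e-03, -5.83274388e+01,  2.93290973e+01,  7.00113907e+00,
        8.76257167e-03, -1.30084832e-04]), 'eef_pos': array([ 0.26939121, -0.61851761,  0.225871  ]), 'ee_rot': array([0.10087999, 1.56958291, 2.08242097]), 'force': array([ 0.21854936, -0.17616905, -0.28521564]), 'moment': array([ 0.01061375, -0.02284644, -0.00845987]), 'width': 0.08739749326609525} 0.0188
```

View pics/side0.png

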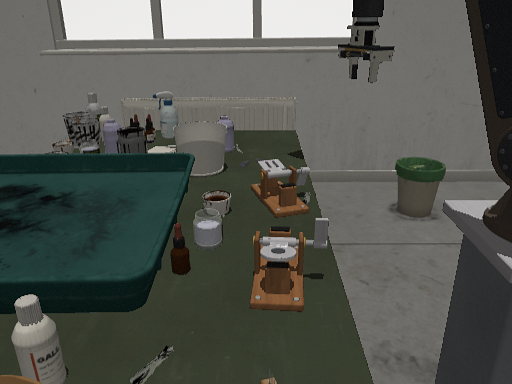

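View pics/top0.png

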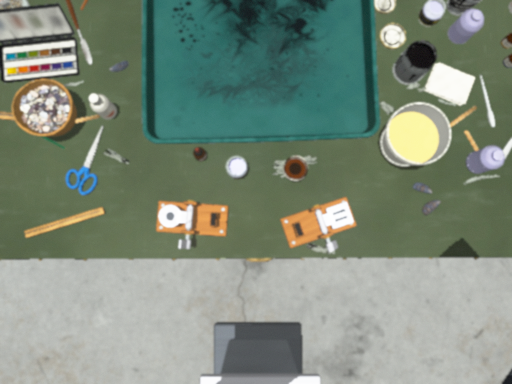

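View pics/wrist0.png

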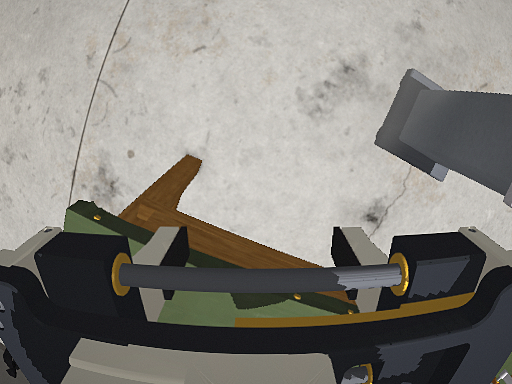

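```bash
python3 - <<'E'
from h import *
p=cv2.imread('pics/top0.png')[190:270,140:250]; cv2.imwrite('pics/t1.png',cv2.resize(p,None,fx=7,fy=7,interpolation=cv2.INTER_CUBIC))
p=cv2.imread('pics/side0.png')[210:315,240:340]; cv2.imwrite('pics/s1.png',cv2.resize(p,None,fx=5.5,fy=5.5,interpolation=cv2.INTER_CUBIC))
E
```

```text
(no output)
```

View pics/t1.png

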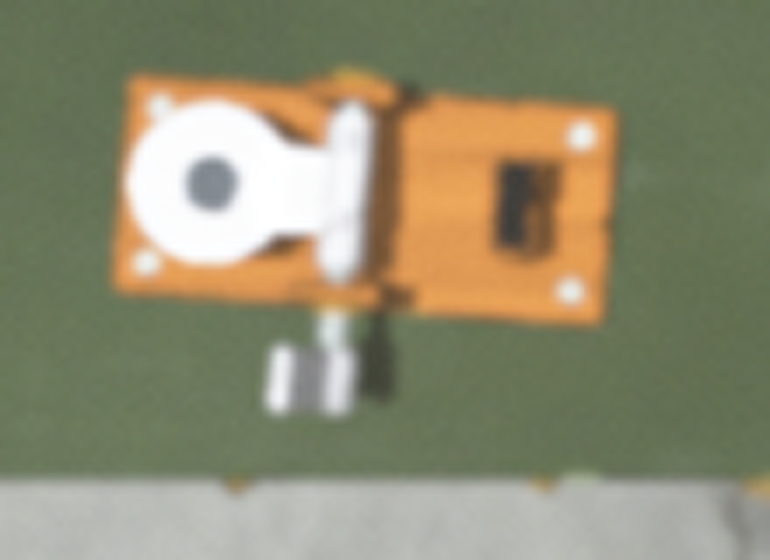

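View pics/s1.png

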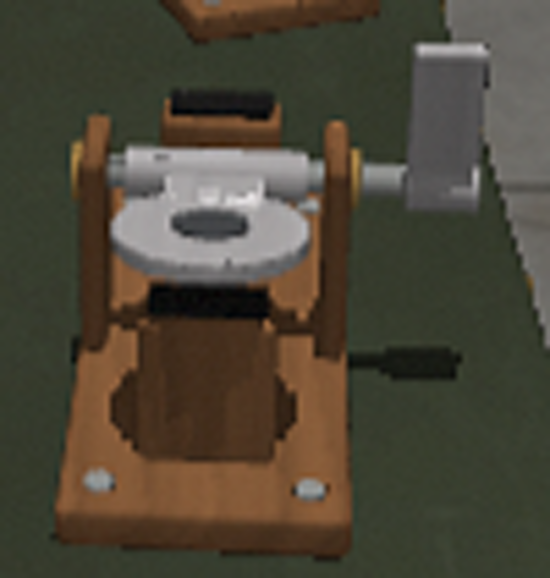

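```bash
python3 - <<'E'
from h import *
d=load('top0')
c=np.array([(133,75),(617,107),(603,325),(115,292)])/7+[140,190]
w=[onz(d,p,.014) for p in c]; print(np.round(w,4)); m=np.mean(w,0)
yv=(w[0]+w[3]-w[1]-w[2]); yaw=np.arctan2(-yv[0],yv[1]); print(m,yaw, np.linalg.norm(yv)/2)
R=np.array([[np.cos(yaw),-np.sin(yaw),0],[np.sin(yaw),np.cos(yaw),0],[0,0,1]])
o=m.copy();o[2]=0
for a in(0,.1,.2):
  P=[(0,49*np.cos(a)/1e3,.070+.049*np.sin(a)),(-.069,.052*np.cos(a+1.222),.07+.052*np.sin(a+1.222)),(-.08,0,.07)]
  P=[o+R@np.array(p) for p in P]
  for n in('top0','side0'): print(a,n,np.round(proj(load(n),P),1).tolist(),np.round(P,3).tolist())
print('corn',proj(load('side0'),np.array(w)))
# square stand
E
```

```text
[[0.6171 0.2719 0.014 ]
 [0.6037 0.0837 0.014 ]
 [0.5195 0.0891 0.014 ]
 [0.533  0.2777 0.014 ]]
[0.56830369 0.18060692 0.014     ] -0.0712116522054397 0.18888874288757515
0 top0 [[170.8, 216.3], [177.6, 244.0], [187.2, 248.5]] [[0.572, 0.229, 0.07], [0.501, 0.203, 0.119], [0.489, 0.186, 0.07]]
0 side0 [[277.2, 256.3], [321.2, 221.3], [325.8, 243.1]] [[0.572, 0.229, 0.07], [0.501, 0.203, 0.119], [0.489, 0.186, 0.07]]
0.1 top0 [[170.6, 216.2], [179.5, 244.1], [187.2, 248.5]] [[0.572, 0.229, 0.075], [0.5, 0.198, 0.12], [0.489, 0.186, 0.07]]
0.1 side0 [[277.2, 253.6], [321.1, 219.1], [325.8, 243.1]] [[0.572, 0.229, 0.075], [0.5, 0.198, 0.12], [0.489, 0.186, 0.07]]
0.2 top0 [[170.5, 216.1], [181.5, 244.2], [187.2, 248.5]] [[0.572, 0.229, 0.08], [0.5, 0.193, 0.121], [0.489, 0.186, 0.07]]
0.2 side0 [[277.3, 250.7], [320.9, 217.2], [325.8, 243.1]] [[0.572, 0.229, 0.08], [0.5, 0.193, 0.121], [0.489, 0.186, 0.07]]
corn [[248.70252907 301.73074693]
 [257.84516193 243.1648771 ]
 [301.29414193 244.37032329]
 [303.23045182 303.96663543]]
```

```bash
cat >> h.py <<'E'
from scipy.spatial.transform import Rotation as Ro
YAW=-.071; O=np.array([.5683,.1806,0])
RS=Ro.from_euler('z',YAW).as_matrix()
def S(p): return O+RS@np.array(p)
def tgt(sgn=1):
    x=np.array([0,0,-1.]); z=sgn*RS[:,1]; return np.c_[x,np.cross(z,x),z]
def delta(P,sgn=1):
    s=get_state(); R0=Ro.from_euler('xyz',s['ee_rot']).as_matrix()
    return np.round(R0.T@(np.array(P)-s['eef_pos']),4), np.round(Ro.from_matrix(R0.T@tgt(sgn)).as_rotvec(),3)
E
python3 - <<'E'
from h import *
s=get_state(); print(np.round(Ro.from_euler('xyz',s['ee_rot']).as_matrix(),3))
for sg in(1,-1):
  for P in([.5,-.3,.25],S([-.075,.09,.22])): print(sg,P,delta(P,sg))
E
```

```text
[[-0.001 -0.917 -0.399]
 [ 0.001 -0.399  0.917]
 [-1.     0.     0.001]]
1 [0.5, -0.3, 0.25] (array([-0.0239, -0.3386,  0.2   ]), array([ 0.482,  0.001, -0.   ]))
1 [0.49987359 0.27569378 0.22      ] (array([ 0.0067, -0.5684,  0.7278]), array([ 0.482,  0.001, -0.   ]))
-1 [0.5, -0.3, 0.25] (array([-0.0239, -0.3386,  0.2   ]), array([-2.66e+00,  1.00e-03,  2.00e-03]))
-1 [0.49987359 0.27569378 0.22      ] (array([ 0.0067, -0.5684,  0.7278]), array([-2.66e+00,  1.00e-03,  2.00e-03]))
```

```bash
python3 -m crank '[[-0.024,-0.06,0.036,0.08,0,0,0],[-0.024,-0.12,0.072,0.16,0,0,0],[-0.024,-0.17,0.1,0.24,0,0,0],[-0.024,-0.22,0.135,0.32,0,0,0],[-0.024,-0.28,0.17,0.4,0,0,0],[-0.024,-0.339,0.2,0.482,0,0,0],[-0.024,-0.339,0.2,0.482,0,0,0]]' 10; python3 - <<'E'
from h import *
print(delta(S([-.076,.09,.2])))
E
```

```text
t: 1.02
eef_pos: [0.502, -0.2974, 0.2504]
ee_rot: [0.037, 1.57, 1.539]
force: [-0.1, -0.4, -1.1]
width: 0.0228
(array([0.0506, 0.0428, 0.5716]), array([ 0.002,  0.   , -0.   ]))
```

```bash
python3 -m crank '[[0,0.004,0.055,0,0,0,0],[0,0.008,0.11,0,0,0,0],[0,0.012,0.165,0,0,0,0],[0,0.016,0.22,0,0,0,0],[0,0.02,0.275,0,0,0,0],[0,0.025,0.33,0,0,0,0],[0,0.03,0.39,0,0,0,0],[0.0,0.035,0.45,0,0,0,0],[0.02,0.04,0.51,0,0,0,0],[0.05,0.043,0.571,0,0,0,0]]'; python3 - <<'E'
from h import *
print(delta(S([-.076,.09,.2])))
for n in('side','top','wrist'): save(n,n+'1')
p=cv2.imread('pics/side1.png')[130:330,230:390]; cv2.imwrite('pics/s2.png',cv2.resize(p,None,fx=3,fy=3,interpolation=cv2.INTER_CUBIC))
s=get_state()['eef_pos']; print(s)
d=load('side1'); print((proj(d,[s,s+[0,.021,0],s-[0,.021,0],s+[.0095,0,0],s-[.0095,0,0]])-[230,130])*3)
print(proj(load('wrist1'),[S([-.069,.052*np.cos(1.32),.07+.052*np.sin(1.32)])],True))
E
```

```text
t: 2.28
eef_pos: [0.4982, 0.2687, 0.2037]
ee_rot: [-0.771, 1.569, 0.729]
force: [1.3, 0.1, 0.4]
width: 0.0002
(array([ 0.0037, -0.0001,  0.0071]), array([0.001, 0.002, 0.001]))
[0.49715365 0.26796622 0.20105204]
[[307.74054272 175.45687797]
 [314.91765584 192.59082316]
 [301.00724053 159.38244405]
 [287.27206118 175.56592231]
 [328.21985104 175.34777596]]
[[179.35084577 206.62786978]]
```

View pics/s2.png

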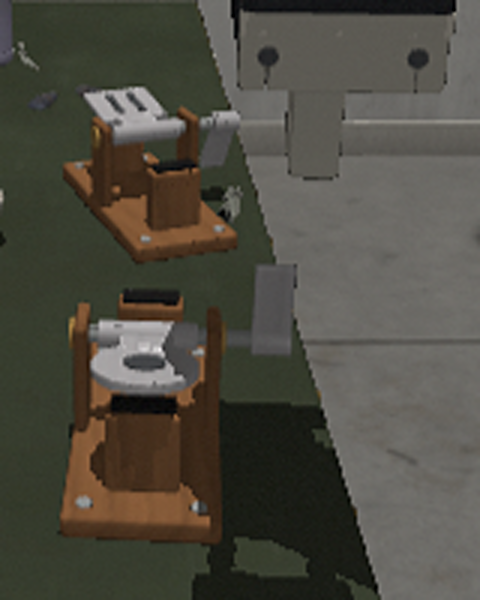

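View pics/wrist1.png

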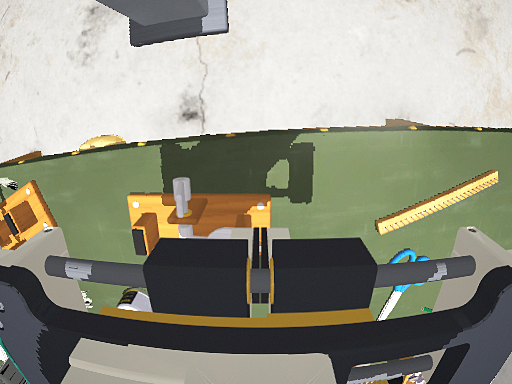

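```bash
python3 - <<'E'
from h import *
for n in('side','wrist','top'): save(n,n+'2')
p=cv2.imread('pics/side2.png')[125:265,280:400]; cv2.imwrite('pics/s3.png',cv2.resize(p,None,fx=5,fy=5,interpolation=cv2.INTER_CUBIC))
p=cv2.imread('pics/top2.png')[190:270,120:230]; cv2.imwrite('pics/t3.png',cv2.resize(p,None,fx=6,fy=6,interpolation=cv2.INTER_CUBIC))
p=cv2.imread('pics/wrist2.png')[160:320,140:380]; cv2.imwrite('pics/w3.png',cv2.resize(p,None,fx=3.2,fy=3.2,interpolation=cv2.INTER_CUBIC))
s=get_state()['eef_pos']; print(s)
d=load('side2'); print((proj(d,[s,s+[0,.021,0],s-[0,.021,0],s+[.0095,0,0],s-[.0095,0,0]])-[280,125])*5)
d=load('wrist2'); print((proj(d,[s,s+[0,.021,0],s-[0,.021,0],s+[.0095,0,0],s-[.0095,0,0]],True)-[140,160])*3.2)
E
```

```text
[0.49826642 0.2659883  0.20368531]
[[258.36139452 306.09011274]
 [270.15659832 334.23235887]
 [247.29458286 279.68574172]
 [224.29610367 306.27459231]
 [292.44467899 305.90553573]]
[[378.34312293 269.37034309]
 [490.74658714 261.87475946]
 [266.90215636 275.18733836]
 [381.93525068 312.67237609]
 [374.59309702 223.81306845]]
```

View pics/s3.png

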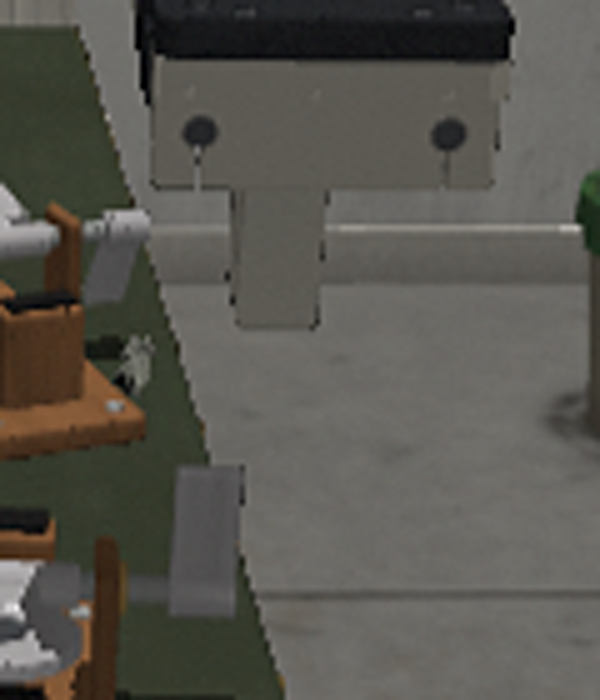

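View pics/w3.png

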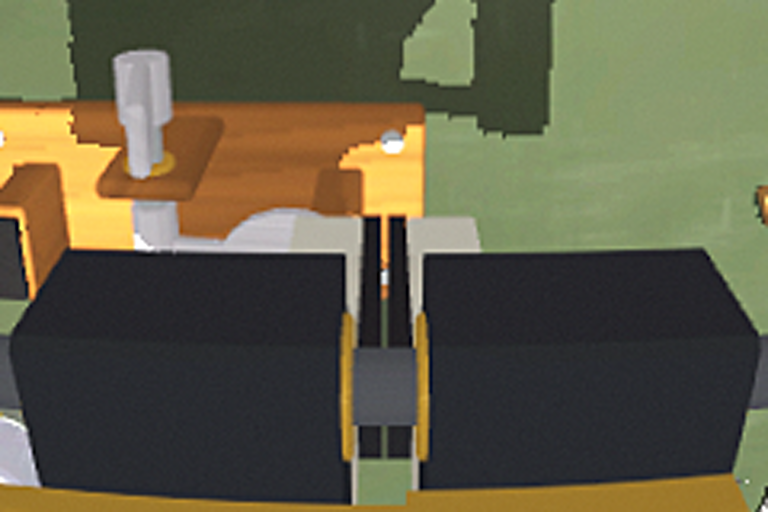

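View pics/t3.png

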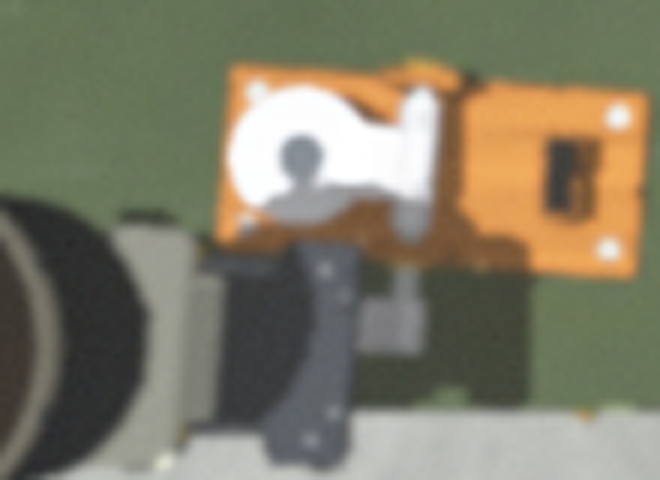

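```bash
cat >> h.py <<'E'
T=-.2
def tgt(sgn=1):
    return Ro.from_matrix(np.c_[[0,0,-1.],np.cross(RS[:,1],[0,0,-1.]),RS[:,1]])*Ro.from_rotvec([0,0,T])
def delta(P):
    s=get_state(); R0=Ro.from_euler('xyz',s['ee_rot'])
    return np.round(R0.inv().apply(np.array(P)-s['eef_pos']),4), np.round((R0.inv()*tgt()).as_rotvec(),3)
def own(): return np.round(RS.T@(get_state()['eef_pos']-O),4)
E
python3 - <<'E'
from h import *
print(own())
for p in([-.078,.06,.18],[-.078,.055,.115]): print(delta(S(p)))
E
```

```text
[-0.0759  0.0802  0.2037]
(array([ 0.0237,  0.0021, -0.0202]), array([-0. , -0. , -0.2]))
(array([ 0.0887,  0.0021, -0.0252]), array([-0. , -0. , -0.2]))
```

```bash
python3 -m crank '[[0.01,0.002,-0.01,0,0,-0.1,0],[0.024,0.002,-0.02,0,0,-0.2,0],[0.055,0.002,-0.025,0,0,-0.2,0],[0.089,0.002,-0.025,0,0,-0.2,0],[0.089,0.002,-0.025,0,0,-0.2,0],[0.089,0.002,-0.025,0,0,-0.2,0]]'; python3 - <<'E'
from h import *
print(own(),get_state()['force'])
for p in([-.078,.036,.115],[-.078,.02,.115],[-.078,.0043,.113],[-.078,-.01,.106],[-.078,-.0205,.095],[-.078,-.0257,.0845]): print(p,delta(S(p)))
for n in('side',): save(n,n+'4')
p=cv2.imread('pics/side4.png')[125:325,230:400]; cv2.imwrite('pics/s4.png',cv2.resize(p,None,fx=3.5,fy=3.5,interpolation=cv2.INTER_CUBIC)[:,:])
E
```

```text
t: 3.32
eef_pos: [0.4953, 0.2419, 0.1161]
ee_rot: [-1.564, 1.369, -0.065]
force: [0.9, 0.0, 0.1]
width: 0.0003
[-0.0772  0.056   0.1161] [0.91712473 0.00870641 0.05569733]
[-0.078, 0.036, 0.115] (array([ 0.0009,  0.001 , -0.02  ]), array([-0.001,  0.001,  0.001]))
[-0.078, 0.02, 0.115] (array([ 0.0009,  0.001 , -0.036 ]), array([-0.001,  0.001,  0.001]))
[-0.078, 0.0043, 0.113] (array([ 0.0028,  0.0014, -0.0517]), array([-0.001,  0.001,  0.001]))
[-0.078, -0.01, 0.106] (array([ 0.0097,  0.0028, -0.066 ]), array([-0.001,  0.001,  0.001]))
[-0.078, -0.0205, 0.095] (array([ 0.0204,  0.0049, -0.0765]), array([-0.001,  0.001,  0.001]))
[-0.078, -0.0257, 0.0845] (array([ 0.0307,  0.007 , -0.0818]), array([-0.001,  0.001,  0.001]))
```

View pics/s4.png

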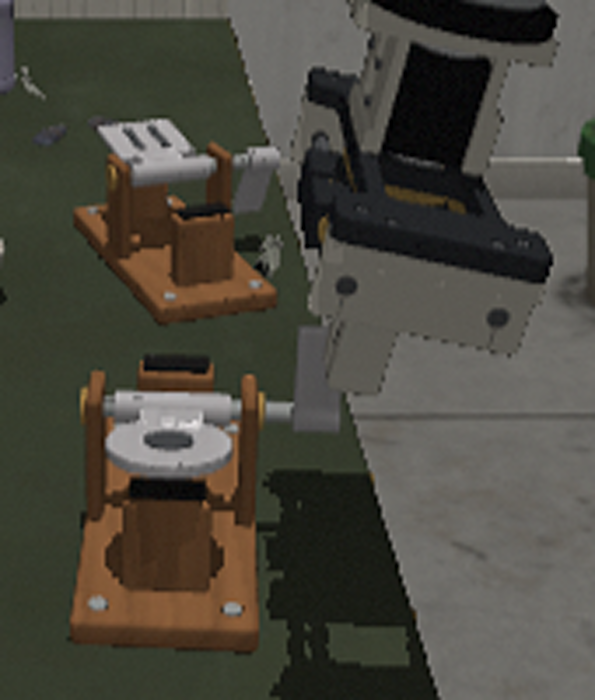

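```bash
python3 -m crank '[[0.002,-0.005,-0.01,0,0,0,0],[0.002,-0.005,-0.02,0,0,0,0],[0.002,-0.005,-0.028,0,0,0,0],[0.002,-0.005,-0.036,0,0,0,0],[0.003,-0.005,-0.044,0,0,0,0],[0.004,-0.0045,-0.052,0,0,0,0],[0.004,-0.0045,-0.052,0,0,0,0]]'; python3 - <<'E'
from h import *
print(own(),get_state()['force'])
for n in('side','top'): save(n,n+'5')
p=cv2.imread('pics/side5.png')[125:325,230:400]; cv2.imwrite('pics/s5.png',cv2.resize(p,None,fx=3.,fy=3.,interpolation=cv2.INTER_CUBIC)[:,:])
for p in([-.072,-.01,.106],[-.072,-.0205,.095],[-.072,-.0257,.0845],[-.072,-.036,.073],[-.072,-.047,.0667]): print(p,delta(S(p)))
E
```

```text
t: 4.25
eef_pos: [0.4954, 0.1888, 0.1111]
ee_rot: [-1.574, 1.371, -0.075]
force: [0.3, 0.1, -0.6]
width: 0.0004
[-0.0733  0.003   0.1111] [ 0.29549846  0.07656508 -0.55913966]
[-0.072, -0.01, 0.106] (array([ 0.0053, -0.0001, -0.0135]), array([-0.   , -0.001, -0.001]))
[-0.072, -0.0205, 0.095] (array([ 0.0161,  0.002 , -0.024 ]), array([-0.   , -0.001, -0.001]))
[-0.072, -0.0257, 0.0845] (array([ 0.0264,  0.0041, -0.0291]), array([-0.   , -0.001, -0.001]))
[-0.072, -0.036, 0.073] (array([ 0.0377,  0.0064, -0.0394]), array([-0.   , -0.001, -0.001]))
[-0.072, -0.047, 0.0667] (array([ 0.0438,  0.0076, -0.0504]), array([-0.   , -0.001, -0.001]))
```

View pics/s5.png

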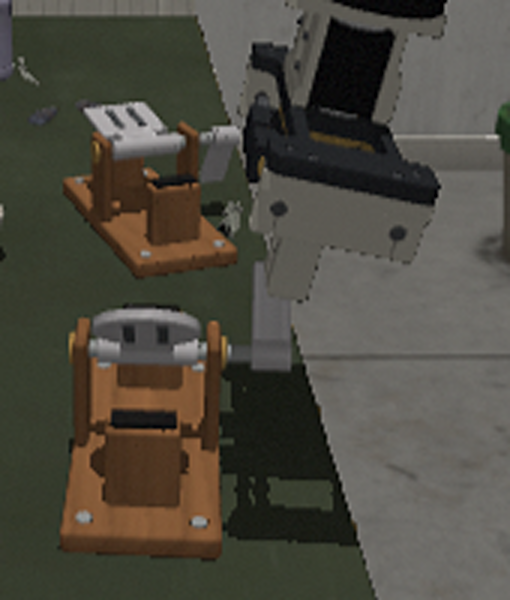

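```bash
python3 -m crank '[[0.003,0,-0.008,0,0,0,0],[0.007,0,-0.014,0,0,0,0],[0.012,0.001,-0.02,0,0,0,0],[0.017,0.002,-0.025,0,0,0,0],[0.022,0.003,-0.028,0,0,0,0],[0.027,0.004,-0.031,0,0,0,0],[0.027,0.004,-0.031,0,0,0,0]]'; python3 - <<'E'
from h import *
print(own(),get_state()['force'])
for n in('side','top'): save(n,n+'6')
p=cv2.imread('pics/side6.png')[125:325,230:400]; cv2.imwrite('pics/s6.png',cv2.resize(p,None,fx=3.,fy=3.,interpolation=cv2.INTER_CUBIC)[:,:])
for p in([-.072,-.036,.073],[-.072,-.047,.0667],[-.072,-.049,.058],[-.072,-.048,.048],[-.072,-.0436,.0373],[-.072,-.0348,.030]): print(p,delta(S(p)))
E
```

```text
t: 5.22
eef_pos: [0.4947, 0.158, 0.0835]
ee_rot: [-1.576, 1.372, -0.077]
force: [-0.3, -0.4, 0.5]
width: 0.0006
[-0.0719 -0.0278  0.0835] [-0.29594118 -0.41195938  0.47609115]
[-0.072, -0.036, 0.073] (array([ 0.0107,  0.0025, -0.0086]), array([-0.   , -0.001, -0.   ]))
[-0.072, -0.047, 0.0667] (array([ 0.0169,  0.0037, -0.0196]), array([-0.   , -0.001, -0.   ]))
[-0.072, -0.049, 0.058] (array([ 0.0254,  0.0054, -0.0216]), array([-0.   , -0.001, -0.   ]))
[-0.072, -0.048, 0.048] (array([ 0.0352,  0.0074, -0.0206]), array([-0.   , -0.001, -0.   ]))
[-0.072, -0.0436, 0.0373] (array([ 0.0457,  0.0095, -0.0162]), array([-0.   , -0.001, -0.   ]))
[-0.072, -0.0348, 0.03] (array([ 0.0528,  0.011 , -0.0074]), array([-0.   , -0.001, -0.   ]))
```

View pics/s6.png

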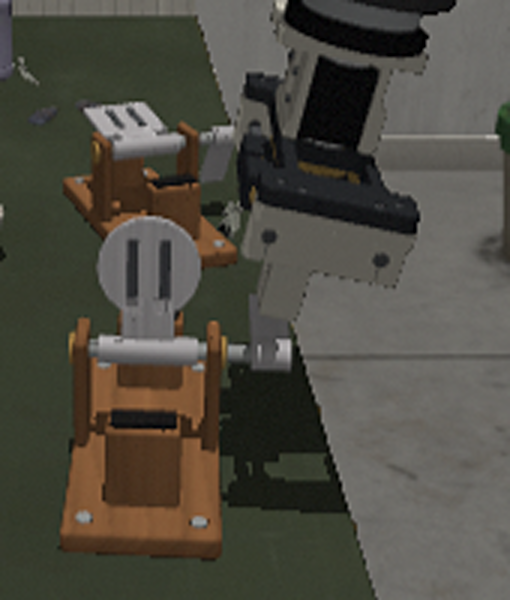

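```bash
python3 -m crank '[[0.006,0.001,-0.006,0,0,0,0],[0.011,0.002,-0.012,0,0,0,0],[0.015,0.003,-0.019,0,0,0,0],[0.02,0.004,-0.022,0,0,0,0],[0.026,0.005,-0.022,0,0,0,0],[0.031,0.006,-0.022,0,0,0,0],[0.035,0.007,-0.021,0,0,0,0],[0.035,0.007,-0.021,0,0,0,0]]'; python3 - <<'E'
from h import *
print(own(),get_state()['force'])
for n in('side','top'): save(n,n+'7')
p=cv2.imread('pics/side7.png')[125:325,230:400]; cv2.imwrite('pics/s7.png',cv2.resize(p,None,fx=3.,fy=3.,interpolation=cv2.INTER_CUBIC)[:,:])
for p in([-.072,-.0436,.0373],[-.072,-.0348,.030],[-.072,-.030,.030]): print(p,delta(S(p)))
E
```

```text
t: 6.32
eef_pos: [0.4933, 0.1375, 0.0479]
ee_rot: [-1.575, 1.372, -0.076]
force: [0.3, -0.3, -0.0]
width: 0.0008
[-0.0718 -0.0484  0.0479] [ 0.3329102  -0.25368055 -0.03108605]
[-0.072, -0.0436, 0.0373] (array([0.0107, 0.0026, 0.0046]), array([-0., -0., -0.]))
[-0.072, -0.0348, 0.03] (array([0.0178, 0.004 , 0.0134]), array([-0., -0., -0.]))
[-0.072, -0.03, 0.03] (array([0.0178, 0.004 , 0.0182]), array([-0., -0., -0.]))
```

View pics/s7.png

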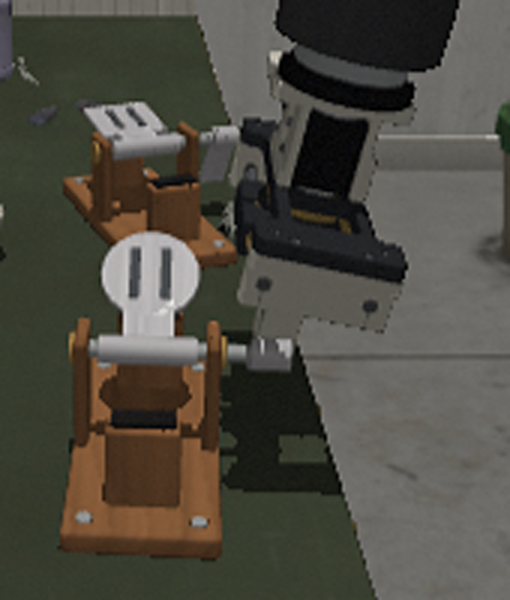

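```bash
python3 -m crank '[[0.006,0.0015,0.002,0,0,0,0],[0.011,0.0025,0.005,0,0,0,0],[0.015,0.0035,0.009,0,0,0,0],[0.018,0.004,0.013,0,0,0,0],[0.018,0.004,0.013,0,0,0,0],[0.018,0.004,0.013,0,0,0,0]]'; python3 - <<'E'
from h import *
print(own(),get_state()['force'])
for n in('side','top'): save(n,n+'8')
p=cv2.imread('pics/side8.png')[185:305,240:350]; cv2.imwrite('pics/s8.png',cv2.resize(p,None,fx=5.,fy=5.,interpolation=cv2.INTER_CUBIC)[:,:])
p=cv2.imread('pics/top8.png')[190:270,120:230]; cv2.imwrite('pics/t8.png',cv2.resize(p,None,fx=7,fy=7,interpolation=cv2.INTER_CUBIC))
d=load('side8')
for a in(130,140,150,160,170,175,180):
  a=np.radians(a);P=[S([0,.078*np.cos(a)-k*np.sin(a),.07+.078*np.sin(a)+k*np.cos(a)]) for k in(.003,-.003)]
  print(np.degrees(a),((proj(d,P)-[240,185])*5).round(0).tolist(),(proj(load('side7'),P)).round(0).tolist())
E
```

```text
t: 7.18
eef_pos: [0.4942, 0.1507, 0.03]
ee_rot: [-1.571, 1.371, -0.071]
force: [0.4, 1.0, -0.8]
width: 0.0006
[-0.0718 -0.0351  0.03  ] [ 0.41907542  0.98932262 -0.75377574]
130.0 [[198.0, 66.0], [197.0, 61.0]] [[280.0, 198.0], [279.0, 197.0]]
140.0 [[198.0, 82.0], [198.0, 74.0]] [[280.0, 201.0], [280.0, 200.0]]
150.0 [[198.0, 103.0], [198.0, 93.0]] [[280.0, 206.0], [280.0, 204.0]]
160.0 [[198.0, 128.0], [198.0, 117.0]] [[280.0, 211.0], [280.0, 208.0]]
170.0 [[198.0, 158.0], [198.0, 144.0]] [[280.0, 217.0], [280.0, 214.0]]
175.0 [[198.0, 173.0], [198.0, 159.0]] [[280.0, 220.0], [280.0, 217.0]]
180.0 [[198.0, 190.0], [198.0, 175.0]] [[280.0, 223.0], [280.0, 220.0]]
```

View pics/s8.png

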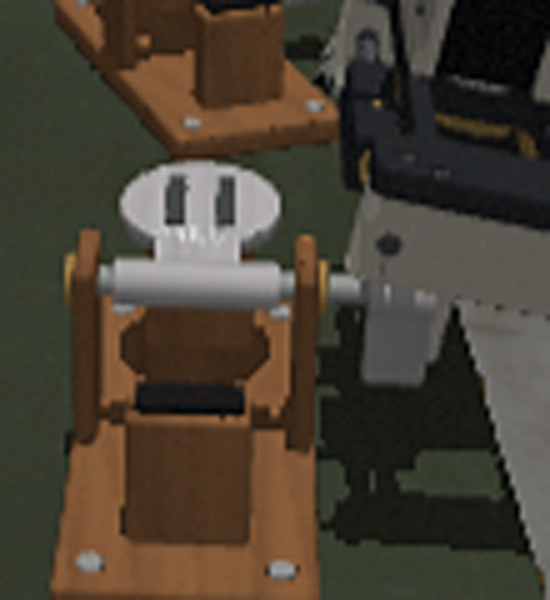

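View pics/t8.png

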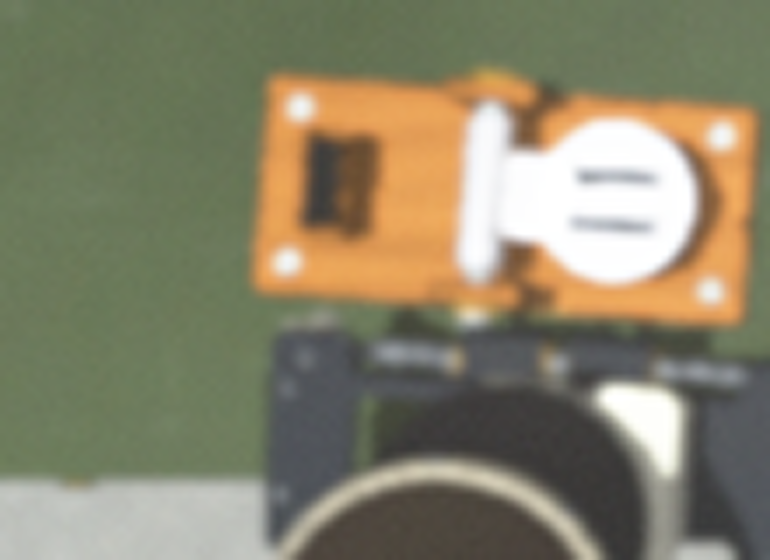

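```bash
python3 -m crank '[[0.001,0,0.002,0,0,0,0],[0.001,0,0.004,0,0,0,0],[0.001,0,0.005,0,0,0,0],[0.001,0,0.005,0,0,0,0]]';python3 -m crank '[[0,0,0.001,0,0,0,0],[0,0,0.002,0,0,0,0],[0,0,0.002,0,0,0,0]]'; python3 - <<'E'
from h import *
print(own(),get_state()['force'])
for n in('side','top'): save(n,n+'9')
p=cv2.imread('pics/side9.png')[185:305,240:350]; cv2.imwrite('pics/s9.png',cv2.resize(p,None,fx=5.,fy=5.,interpolation=cv2.INTER_CUBIC)[:,:])
E
```

```text
t: 7.78
eef_pos: [0.4944, 0.1551, 0.0288]
ee_rot: [-1.576, 1.371, -0.076]
force: [0.1, -3.3, -0.1]
width: 0.0006
t: 8.15
eef_pos: [0.4944, 0.1571, 0.0287]
ee_rot: [-1.576, 1.371, -0.076]
force: [-1.3, -4.5, 0.3]
width: 0.0007
[-0.072  -0.0287  0.0287] [-1.25473945 -4.54004608  0.25095132]
```

View pics/s9.png

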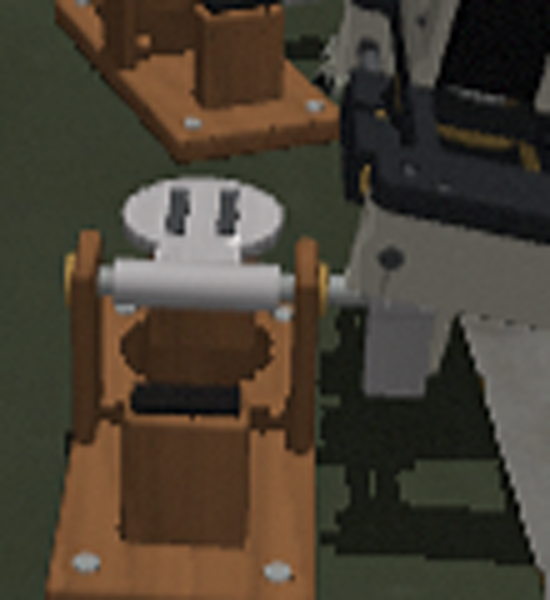

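```bash
python3 -m crank '[[0,0,-0.004,0,0,0,0],[0,0,-0.01,0,0,0,0],[0,0,-0.014,0,0,0,0],[0,0,-0.014,0,0,0,0]]'; python3 - <<'E'
from h import *
print(own(),get_state()['force'])
for n in('side','top'): save(n,n+'10')
p=cv2.imread('pics/side10.png')[185:305,240:350]; cv2.imwrite('pics/s10.png',cv2.resize(p,None,fx=5.,fy=5.,interpolation=cv2.INTER_CUBIC)[:,:])
p=cv2.imread('pics/top10.png')[190:270,140:250]; cv2.imwrite('pics/t10.png',cv2.resize(p,None,fx=7,fy=7,interpolation=cv2.INTER_CUBIC))
# stand displacement by screws
def cen(n,box):
    g=cv2.imread(f'pics/{n}.png').astype(float).min(2)[box[1]:box[3],box[0]:box[2]]
    g=np.clip(g-110,0,None); Y,X=np.mgrid[:g.shape[0],:g.shape[1]]; return np.array([(X*g).sum(),(Y*g).sum()])/g.sum()+box[:2]
for n in('top0','top8','top9','top10'):
    print(n,[cen(n,b).round(2).tolist() for b in((218,204,228,214),(157,223,165,231),(216,227,226,236))])
E
```

```text
t: 8.75
eef_pos: [0.4941, 0.1436, 0.0292]
ee_rot: [-1.568, 1.37, -0.069]
force: [-0.0, -0.1, 0.3]
width: 0.0001
[-0.0714 -0.0422  0.0292] [-0.02310984 -0.07963421  0.34527171]
top0 [[222.62, 208.98], [161.73, 225.38], [221.03, 231.13]]
top8 [[222.47, 209.11], [160.56, 226.95], [221.02, 231.13]]
top9 [[222.51, 209.57], [160.07, 226.52], [220.54, 231.63]]
top10 [[222.52, 209.57], [160.06, 226.51], [220.52, 231.63]]
```

View pics/s10.png

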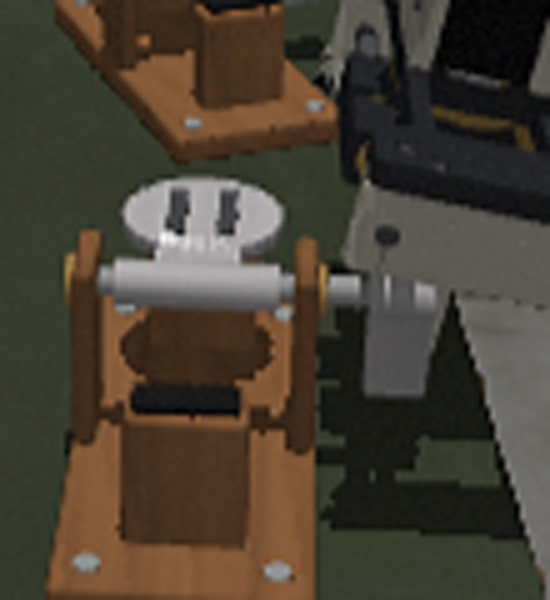

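View pics/t10.png

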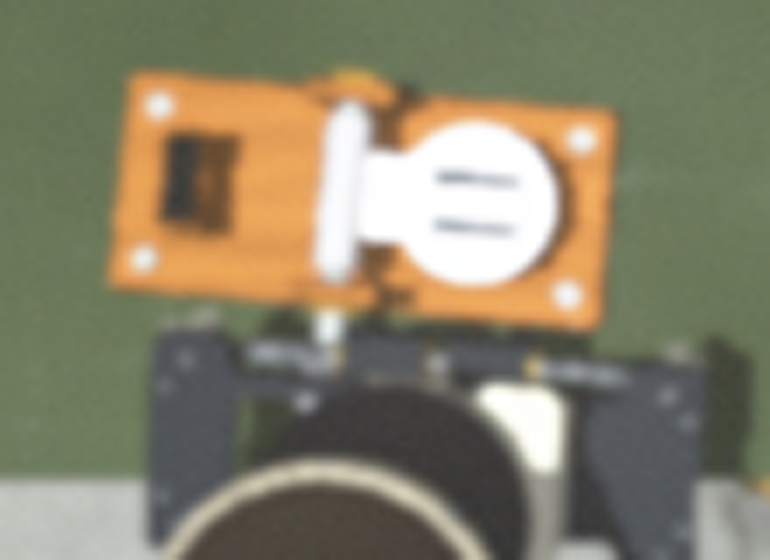

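```bash
python3 - <<'E'
from h import *
g=cv2.imread('pics/side10.png')
d=load('side10')
yaw=YAW-.013
R=Ro.from_euler('z',yaw).as_matrix()
c=np.array([.005-.005,0,0])
def S2(p): return O+R@np.array(p)
off=np.array([240,185]);k=5
print('rod ends',((proj(d,[S2([x,0,.07]) for x in(-.033,.033)])-off)*k).round(0).tolist())
print('screws?',((proj(d,[S2([x,.08,.014]) for x in(-.03,.03)])-off)*k).round(0).tolist())
print('front rest pad top edges',((proj(d,[S2([x,y,.065]) for x in(-.02,.02) for y in(.053,.071)])-off)*k).round(0).tolist())
print('cheek tops',((proj(d,[S2([x,0,.082]) for x in(-.037,.037)])-off)*k).round(0).tolist())
for a in(165,170,174,177,180):
  a=np.radians(a)
  f=lambda r,k: S2([0,r*np.cos(a)-k*np.sin(a),.07+r*np.sin(a)+k*np.cos(a)])
  tip=a+1.2217
  l=[S2([x,.052*np.cos(tip),.07+.052*np.sin(tip)]) for x in(-.08,-.058)]
  print(round(np.degrees(a)),((proj(d,[f(.078,-.003),f(.02,-.003)]+l)-off)*k).round(0).tolist())
big=cv2.resize(g[205:270,255:335],None,fx=10,fy=9,interpolation=cv2.INTER_LANCZOS4); cv2.imwrite('pics/s11.png',big)
E
```

```text
rod ends [[289.0, 287.0], [94.0, 279.0]]
screws? [[273.0, 566.0], [83.0, 557.0]]
front rest pad top edges [[246.0, 379.0], [245.0, 409.0], [121.0, 374.0], [116.0, 404.0]]
cheek tops [[302.0, 255.0], [82.0, 248.0]]
165 [[201.0, 130.0], [194.0, 237.0], [418.0, 357.0], [356.0, 354.0]]
170 [[201.0, 144.0], [194.0, 240.0], [419.0, 368.0], [356.0, 366.0]]
174 [[201.0, 156.0], [194.0, 243.0], [419.0, 377.0], [356.0, 375.0]]
177 [[201.0, 166.0], [194.0, 245.0], [419.0, 384.0], [356.0, 381.0]]
180 [[201.0, 175.0], [194.0, 248.0], [419.0, 390.0], [356.0, 387.0]]
```

View pics/s11.png

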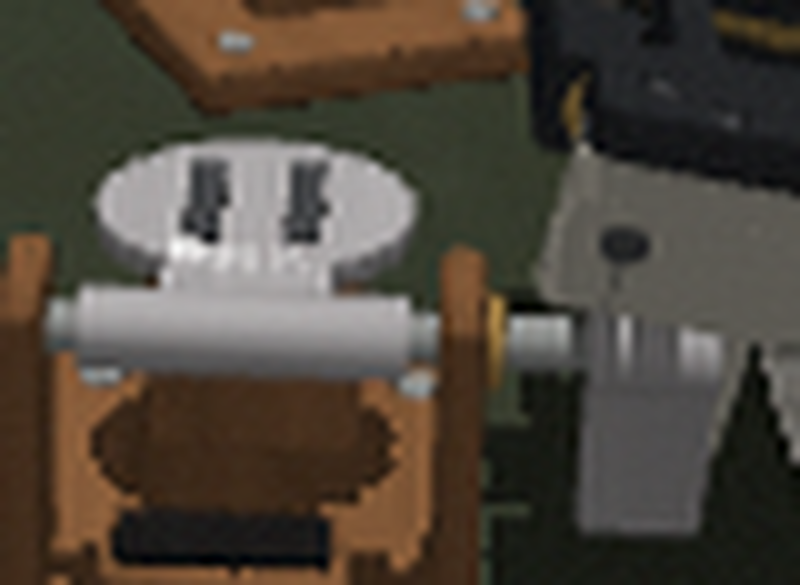

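```bash
sed -i 's/^T=-.2/T=0/' h.py; python3 -m crank '[[-0.03,-0.005,-0.005,0,0,0,0],[-0.07,-0.012,-0.01,0,0,0,0],[-0.11,-0.02,-0.01,0,0,0,0],[-0.13,-0.025,-0.015,0,0,0,0],[-0.13,-0.025,-0.015,0,0,0,0]]'; python3 - <<'E'
from h import *
print(own(),delta(S([0,-.057,.13])),delta(S([0,-.057,.09])))
E
```

```text
t: 9.48
eef_pos: [0.4924, 0.1297, 0.1633]
ee_rot: [-1.555, 1.368, -0.056]
force: [0.9, -0.5, 0.1]
width: 0.0004
[-0.0721 -0.0562  0.1633] (array([ 0.0471, -0.0639, -0.0009]), array([-0.   ,  0.003,  0.203])) (array([ 0.0863, -0.0558, -0.001 ]), array([-0.   ,  0.003,  0.203]))
```

```bash
python3 -m crank '[[0,-0.03,0,0,0,0.1,0],[0.02,-0.064,0,0,0,0.2,0],[0.047,-0.064,0,0,0,0.203,0],[0.07,-0.06,0,0,0,0.203,0],[0.086,-0.056,-0.001,0,0,0.203,0],[0.086,-0.056,-0.001,0,0,0.203,0],[0.086,-0.056,-0.001,0,0,0.203,0]]'; python3 - <<'E'
from h import *
print(own(),get_state()['force'],delta(S([0,-.057,.075])))
save('side','side12');save('top','top12')
p=cv2.imread('pics/side12.png')[165:305,240:350]; cv2.imwrite('pics/s12.png',cv2.resize(p,None,fx=4.,fy=4.,interpolation=cv2.INTER_CUBIC))
E
```

```text
t: 10.35
eef_pos: [0.5636, 0.123, 0.089]
ee_rot: [1.422, 1.569, 2.922]
force: [0.3, 0.2, -0.0]
width: 0.0006
[-0.0006 -0.0578  0.089 ] [ 0.33860773  0.20563584 -0.04279675] (array([ 0.014 , -0.0007,  0.0008]), array([ 0.   ,  0.   , -0.002]))
```

View pics/s12.png

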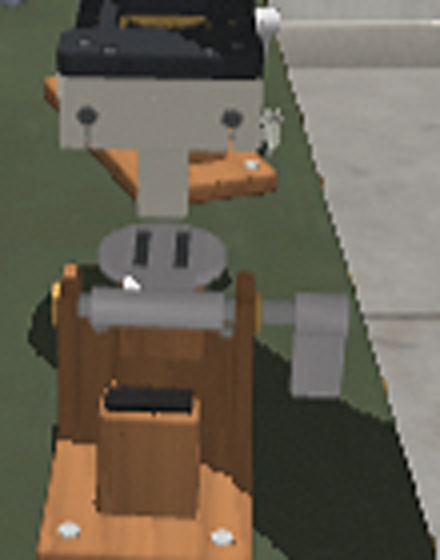

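```bash
python3 -m crank '[[0.006,0,0,0,0,0,0],[0.011,0,0,0,0,0,0],[0.013,0,0,0,0,0,0],[0.013,0,0,0,0,0,0]]'; python3 -m crank '[[0.001,0,0,0,0,0,0],[0.0015,0,0,0,0,0,0],[0.0015,0,0,0,0,0,0]]';python3 -m crank '[[0.001,0,0,0,0,0,0],[0.0015,0,0,0,0,0,0],[0.0015,0,0,0,0,0,0]]'
```

```text
t: 10.95
eef_pos: [0.563, 0.1226, 0.0749]
ee_rot: [1.675, 1.567, -3.109]
force: [-0.6, -0.6, 0.5]
width: 0.0006
t: 11.32
eef_pos: [0.5632, 0.1227, 0.0737]
ee_rot: [1.572, 1.568, 3.071]
force: [0.5, 0.7, 0.9]
width: 0.0006
t: 11.7
eef_pos: [0.5634, 0.1227, 0.0731]
ee_rot: [1.52, 1.568, 3.02]
force: [-1.9, 0.4, 7.1]
width: 0.0005
```

```bash
python3 -m crank '[[-0.02,0,0,0,0,0,0],[-0.06,0,0,0,0,0,0],[-0.11,0,0,0,0,0,0],[-0.14,0.05,0,0,0,0,0],[-0.14,0.09,0.05,0,0,0,0],[-0.14,0.09,0.1,0,0,0,0],[-0.14,0.09,0.15,0,0,0,0],[-0.14,0.09,0.2,0,0,0,0],[-0.14,0.09,0.2,0,0,0,0],[-0.14,0.09,0.2,0,0,0,0]]'; python3 - <<'E'
from h import *
print(own(),get_state()['force'],get_state()['qd'].round(3))
save('side','side13');save('top','top13')
E
```

```text
t: 12.95
eef_pos: [0.4877, 0.3284, 0.212]
ee_rot: [1.791, 1.567, -2.992]
force: [0.1, -0.1, 0.7]
width: 0.0007
[-0.0909  0.1417  0.212 ] [ 0.05626974 -0.11584015  0.74160588] [-0.015 -0.017 -0.01  -0.    -0.    -0.   ]
```

View pics/side13.png

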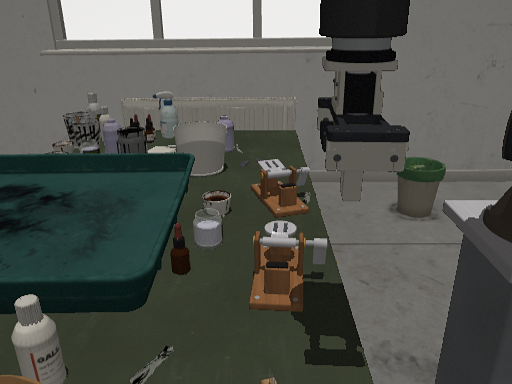

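View pics/top13.png

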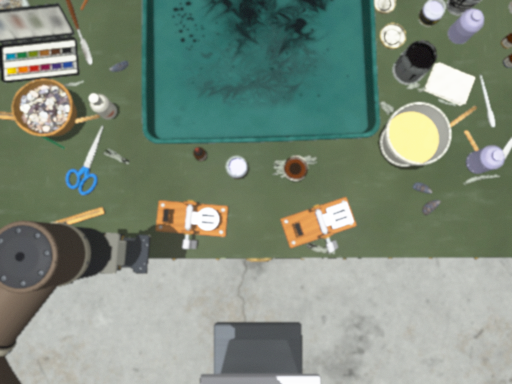

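The round flag lies level on the right-hand rest with its two bars up (disc at 208,218 in the top view). The square flag, jar, ink cup and dropper look exactly as they did at the start.

```bash
python3 -c "
from station import *
print(job_done())"
```

```text
the job is handed in; nothing more can be done
None
```

The round flag is turned right over, level on the opposite rest with its two bars up, and the job is handed in with the gripper well clear. I pushed its finger lever round with the closed fingertips and finished with a light press straight down on the disc.

**Last checks:**
- **Flag fully home:** the fingertips met the disc at z = 0.073 m with about 7 N, the height of its top face when level. The side view put the angle at 180° to within about 2°.
- **Other things:** by eye, the square flag, jar, ink cup and dropper look the same in the last pictures as in the first.
- **Limits:** it took about 13 s of the 51 s. The highest force read at the end of a move was about 7 N.

**Stand moved slightly:** the last push on the lever, about 4.5 N, shifted the round stand by roughly 1 to 1.5 mm and turned it by about 1°. I left it there.

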